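# Snap a rack foot into its upright and pull-test it

## Task

Take the push-in rack foot (thick, round black head) out of the plywood parts block and press it straight down into the hole in the end of the upturned white upright on the sprung gauge until it snaps fully home, pressing with no more than 20 N. Then prove that it is retained: pull the foot straight up with 10 N and keep that pull for a good second, never pulling harder than 15 N. Ease off, lower it until its head rests on the upright again, and let go, leaving everything else where it was.

Things in the scene. Friction and masses are not known exactly. Their poses are not given: they have to be found in the camera images.
- foot_center (a point): Centre of the push-in foot's head, half-way up: grasp here. Loose black plastic part, 40 to 85 g, with a round head 34 mm in diameter, 50 mm high (25 mm below to 25 mm above this point), and a round stem under it. z: its axis, upward. It starts upright in one of the block's three holes, the head resting on the block; it can shift about 2 mm there.
- foot_seat (a point): Underside of the foot's head, on its axis, 25 mm below foot_center: it rests on the upright's end face when the foot is home. Below it the stem is 9.6 mm thick for 29.5 mm, then comes a barb 19 mm in diameter with a flat shoulder towards the head.
- foot_tip (a point): Lower end of the foot's stem, 52 mm below foot_seat, 7 mm in diameter; from here the stem widens evenly to the 19 mm barb over 21 mm.
- block: Fixed plywood parts block, 66 mm (its x) by 226 mm (its y) by 58 mm high, origin at the centre of its underside. Three upright 24 mm holes in a row along its y, 70 mm apart, one at its centre. Besides the foot they hold a steel levelling bolt and a slim black plug (knob 18 mm thick, 54 mm high), which stay there. Close the fingers along the block's x to grasp.
- upright_top (a point): Centre of the hole in the upper end face of the white upright, about 137 mm above the table; z up. The upright is a stub of square tube, 52 mm wide, 95 mm long; the hole is 21.5 mm wide with a sloped rim. In it, out of sight, a sprung clip snaps shut behind the barb. The clip's depth differs between uprights, so the snapped-in foot has 2 to 12 mm of free play upward before the clip catches its shoulder and holds it against any pull.
- cradle (a joint): Height of the upright on the gauge's spring (m): 0 at rest, positive lifted, negative pressed down, stops at 9 mm either way. It gives 1 mm for every 4 N both ways, so a 10 N pull on the snapped-in foot lifts it 2.5 mm. Pushing the barb past the clip takes 5 to 12 N; a push of 16 N gets the foot surely home. A small pointer shows it on the gauge's scale. Readings are too coarse to set the pull by: feel the force.
- gauge: Fixed grey base of the sprung gauge, 120 mm (its x) by 130 mm (its y) by 24 mm high, origin at the centre of its underside; the upright stands at its centre, and a low scale plate 48 mm to its +y side (top 27 mm below the upright's end face).
There are look-alikes about, which are no part of the job. What is shaped like the part that bears foot_center but purple or yellow is not meant.

How it is judged:
By the outcome, as a careful person would: the job done as asked, in the order asked, and still so for the second after the job is handed in, with the robot touching nothing.
It also fails if it takes over 58 s, if anything falls off the work surface, if the arm or the gripper's body presses on something with over 40 N, if the wrist force passes 120 N, or if a joint passes its speed limit or range.

## Robot

A 7-joint arm with a two-finger parallel gripper is mounted at the origin on the work surface. World frame = base frame: x ahead of the robot, y to its left, z up, the work surface at z = 0. Lengths are in m, angles in rad, forces in N, time in s.
With the tool pointing down it reaches from about 0.35 to 0.9 m from the base axis. Payload 8.1 kg.
Tool frame: the origin (TCP) lies between the finger pads; the fingertips stand ahead of it and the grasp point (between the pads) is the TCP (arm.nose_length is the z of the fingertips in the tool frame, in m); z points along the fingers, y is the line along which they close (so a half turn about z gives the same grasp; the last joint's range is limited). The gripper opens to 92 mm and grips with 3 to 60 N. Pads are 19 mm wide; open, the fingers measure 130 mm over their backs; the gripper's body (75 mm by 190 mm) begins 47 mm behind the grasp point.
Start: joints at [1.24, 0.434, 0.025, 1.573, -0.012, 1.134, -0.075], TCP at [0.141, -0.609, 0.246] pointing down, gripper open.
Joint ranges: [-2.62, 2.62], [-0.44, 2.09], [-1.27, 1.32], [0.08, 2.57], [-1.32, 4.46], [0.12, 2], [-2.74, 2.74]. Speed limits (rad/s): [2.22, 2.22, 3.01, 3.01, 3.14, 3.14, 3.14].

## Interface

Orientations are given as a rotation vector (axis times angle).
In Python, from cell import sensors, optics, arm gives the robot as it stands.
- The arm moves only by the tool arm_command, never from a script. Its argument "deltas" is one flat list of numbers, 7 for each row, row after row: the turn, a rotation vector about the world's x, y, z as a fraction of full scale, then the shift along the world's x, y, z as a fraction of full scale, then the finger opening in mm, from 0 to 91.8. In form: [wx, wy, wz, dx, dy, dz, fingers, wx, wy, wz, dx, dy, dz, fingers, ...]. A call has 1 to 20 rows; each row is the pose to reach, as a shift and turn from the pose commanded when the call began; what a row does not reach only later rows make up. Full scale, the value 1, is 1 m for a shift and 90 degrees for a turn. A row lasts 1/10 s, in which the tool goes at most 50 mm and 8.59 degrees, less where a joint would pass 70% of its speed; a pose out of reach is approached as far as the arm can. A call with a number of a shift or a turn outside -1 to 1 is refused whole. A call with a gripper value outside its range is refused whole. The fingers move at their own pace and stop on an object; "force" is the grip in N (left out, the last holds). Time passes only in rows, so rows that repeat a pose let the fingers close. It gives the time, the measured TCP pose, the force, the opening and the grip force at its end, in the units of the state.
- sensors.observe(): the state, without advancing time (a new reading comes with each control period).
- optics.get_image(name): name is "scene" or "top" or "wrist"; returns the picture (384x512x3 uint8, blue, green, red); there is no depth.
- optics.calibration(name): a dict with "camera_matrix" (3x3 intrinsics, pixels), "rvec" (rotation vector, rad) and "tvec" (3), from world to camera coordinates, as OpenCV has them. Camera axes: x right, y down, z forward; pixel columns grow to the right and rows downward; lengths in m; the calibration is good to about 2 mm. A picture is of the moment at which its call begins: read the wrist's pose just before it. calibration takes no time and is no camera call; for the wrist camera it gives the pose at the moment of the call.
- arm.sign_off(): hands the job in; it is judged then, once.
The state is a dict: "clock": time; "joints": joint angles; "dq": joint speeds; "joint_efforts": joint torques, N m; "position": TCP position; "ee_rot": TCP orientation; "force": force on the tool from outside, world axes, zero at the start; "ft_torque": the same for the moment, N m; "width": opening from 0.0 (shut) to 1.0 (fully open); "gripper_force": force on a finger pad.
Only numpy, scipy, OpenCV 4.12 (cv2) and the standard library are available. Lean on these libraries where they do the work, as an engineer would, in place of code of your own. Each camera call takes 0.05 s, during which the arm holds its last target. There are 200 camera calls.

## Working session

There is one attempt and no reset: what is moved stays moved. The work goes in short steps, Python scripts to look and compute and a tool call to move; the robot and the scene stay as the last step left them, time stands still between calls to the robot, and variables do not carry over. Pictures are saved under pics/ and viewed, at most 10 in all, crops included, and the job is handed in when it is done.

Besides the shell and the picture viewer there is one more tool, called as name(argument=value, ...) on one line, values as JSON. arm_command: Moves the arm, as the interface text tells. Its arguments: {"type":"object","properties":{"deltas":{"type":"array","items":{"type":"number"}},"force":{"type":"number"}},"required":["deltas"]}

```bash
mkdir -p pics; cat > h.py <<'E'
import numpy as np, cv2
from cell import sensors, optics, arm
def ray(n,u,v,c=None):
    c=c or optics.calibration(n)
    K=np.array(c["camera_matrix"],float);R=cv2.Rodrigues(np.array(c["rvec"],float))[0];t=np.array(c["tvec"],float).ravel()
    d=R.T@np.linalg.inv(K)@np.array([u,v,1.]);return -R.T@t,d
def onz(n,u,v,z,c=None):
    o,d=ray(n,u,v,c);return o+d*(z-o[2])/d[2]
def proj(n,p,c=None):
    c=c or optics.calibration(n)
    return cv2.projectPoints(np.array([p],float),np.array(c["rvec"],float),np.array(c["tvec"],float),np.array(c["camera_matrix"],float),None)[0].ravel()
E
python3 - <<'E'
from h import *
s=sensors.observe();print(s, arm.nose_length)
a=optics.get_image("scene");b=optics.get_image("top")
cv2.imwrite("pics/scene.png",a);cv2.imwrite("pics/top.png",b)
E
```

```text
{'clock': 0.0, 'joints': array([ 1.24039024,  0.435223  ,  0.02498172,  1.57408659, -0.01161981,
        1.13399862, -0.07506971]), 'dq': array([ 2.63758739e-04, -7.43508349e-04, -8.03793195e-04,  8.72879398e-04,
       -6.33707327e-04, -2.10326556e-05,  4.73732308e-04]), 'joint_efforts': array([ 3.02620974e-04, -6.67857242e+01,  9.84650105e-01, -3.14455891e+01,
       -6.07008906e-02,  4.32223734e-02,  1.28310089e-04]), 'position': array([ 0.14099094, -0.60839919,  0.2449491 ]), 'ee_rot': array([-3.11971490e+00, -3.56801695e-01,  4.79462831e-04]), 'force': array([-0.07925121,  0.31883325,  0.80492344]), 'ft_torque': array([ 0.0223586 ,  0.07250608, -0.0137547 ]), 'gripper_force': 0.0, 'width': 1.0042946422505716} 0.019
```

View pics/scene.png

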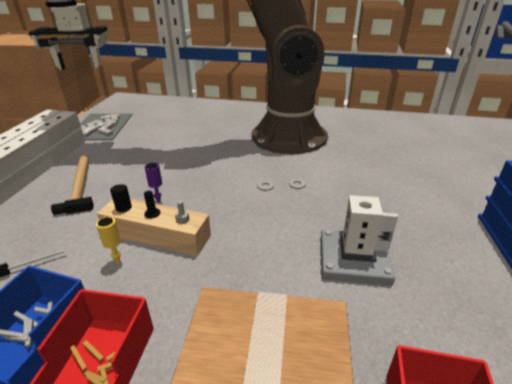

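View pics/top.png

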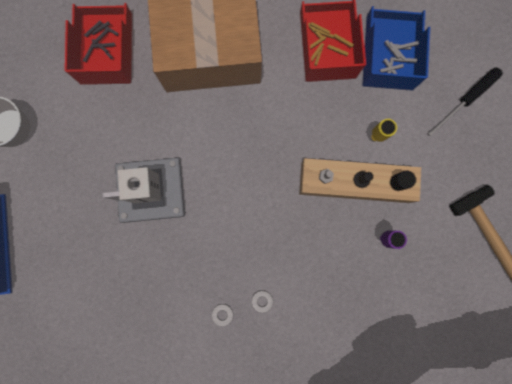

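The foot is the thick black head at the block's end: top (403,180), scene (121,198). The upright's hole is at top (134,183), scene about (365,203).

```bash
python3 - <<'E'
from h import *
np.set_printoptions(precision=4,suppress=True)
print("foot",onz("top",403,180,.108),"upr",onz("top",134,183,.137))
for p in [(303,158),(420,165),(419,201),(303,193)]: print("blk",onz("top",*p,.058))
for p in [(117,163),(179,158),(183,216),(121,221)]: print("gauge",onz("top",*p,.024))
print("scene foot top", onz("scene",120,187,.108), "upr scene",onz("scene",366,203,.137))
for n in("top","scene","wrist"):print(n,ray(n,256,192)[0])
s=sensors.observe();R=cv2.Rodrigues(s["ee_rot"])[0];print(R)
print("wrist cam in tool",R.T@(ray("wrist",256,192)[0]-s["position"]),R.T@ray("wrist",256,192)[1])
a=cv2.imread("pics/top.png")
cv2.imwrite("pics/c.png",np.hstack([cv2.resize(a[145:215,295:425],None,fx=3,fy=3,interpolation=2),cv2.resize(a[150:220,100:190],None,fx=3,fy=3,interpolation=2)]))
E
```

```text
foot [ 0.5376 -0.278   0.108 ] upr [0.5378 0.2005 0.137 ]
blk [ 0.5895 -0.1042  0.058 ]
blk [ 0.5717 -0.3298  0.058 ]
blk [ 0.5022 -0.324   0.058 ]
blk [ 0.5216 -0.1022  0.058 ]
gauge [0.5918 0.2651 0.024 ]
gauge [0.5997 0.1408 0.024 ]
gauge [0.4832 0.1332 0.024 ]
gauge [0.4755 0.2559 0.024 ]
scene foot top [ 0.5323 -0.2835  0.108 ] upr scene [0.5302 0.2053 0.137 ]
top [ 0.4499 -0.003   0.8977]
scene [1.0758 0.1242 0.5163]
wrist [ 0.2099 -0.592   0.3842]
[[ 0.9742  0.2258 -0.0005]
 [ 0.2258 -0.9742  0.0013]
 [-0.0002 -0.0014 -1.    ]]
wrist cam in tool [ 0.0708 -0.0006 -0.1392] [-0.2558  0.0075  0.9668]
```

View pics/c.png

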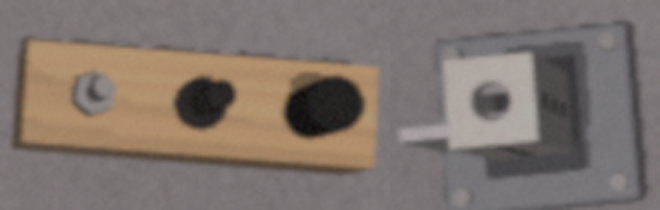

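arm_command(deltas=[0, 0, 0.2, 0.1, 0.08, -0.005, 91, 0, 0, 0.5, 0.25, 0.2, -0.01, 91, 0, 0, 0.802, 0.4, 0.322, -0.02, 91, 0, 0, 0.802, 0.4, 0.322, -0.02, 91, 0, 0, 0.802, 0.4, 0.322, -0.02, 91, 0, 0, 0.802, 0.4, 0.322, -0.02, 91, 0, 0, 0.802, 0.4, 0.322, -0.02, 91, 0, 0, 0.802, 0.4, 0.322, -0.02, 91, 0, 0, 0.802, 0.4, 0.322, -0.02, 91, 0, 0, 0.802, 0.4, 0.322, -0.02, 91, 0, 0, 0.802, 0.4, 0.322, -0.02, 91, 0, 0, 0.802, 0.4, 0.322, -0.02, 91, 0, 0, 0.802, 0.4, 0.322, -0.02, 91, 0, 0, 0.802, 0.4, 0.322, -0.02, 91, 0, 0, 0.802, 0.4, 0.322, -0.02, 91])

```text
clock: 1.6
position: [0.5399, -0.2886, 0.2258]
ee_rot: [2.315, 2.124, -0.001]
force: [-1.0, 0.4, 0.2]
width: 0.991
gripper_force: 0.0
```

```bash
python3 - <<'E'
from h import *
np.set_printoptions(precision=4,suppress=True)
s=sensors.observe();print(s["clock"],s["position"],s["joints"],s["force"]);print(cv2.Rodrigues(s["ee_rot"])[0])
c=optics.calibration("wrist");a=optics.get_image("wrist");cv2.imwrite("pics/w1.png",a)
print("foot top expected",proj("wrist",(.541,-.286,.108),c))
import pickle;pickle.dump(c,open("c1.pkl","wb"))
E
```

```text
1.6 [ 0.5399 -0.2886  0.2258] [ 0.6644  0.4627 -0.379   1.607   0.1866  1.1079  0.1519] [-1.0435  0.4431  0.1823]
[[ 0.0859  0.9963 -0.0005]
 [ 0.9963 -0.0859 -0.0008]
 [-0.0008 -0.0004 -1.    ]]
foot top expected [255.2063 193.0593]
```

View pics/w1.png

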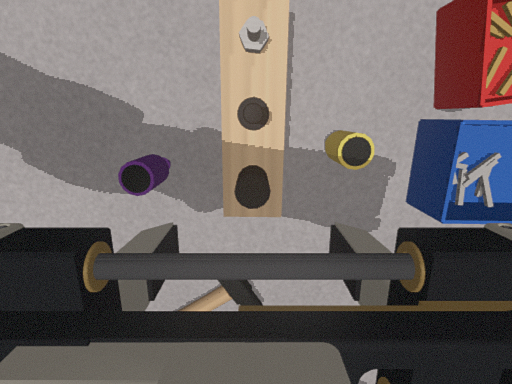

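The wrist picture shows the foot directly below, dark disc about (252,187), between the fingers.

```bash
python3 - <<'E'
from h import *
import pickle
np.set_printoptions(precision=4,suppress=True)
c=pickle.load(open("c1.pkl","rb"));a=cv2.imread("pics/w1.png")
r=a[155:222,226:284];hsv=cv2.cvtColor(r,cv2.COLOR_BGR2HSV)
m=(hsv[...,2]<48).astype(np.uint8)
n,l,st,ce=cv2.connectedComponentsWithStats(m);i=1+np.argmax(st[1:,4]);x,y,w,h,_=st[i]+np.array([226,155,0,0,0]);print(x,y,w,h)
ys,xs=np.where(l==i)
print({k:int((ys==k).sum()) for k in range(0,67,4)})
low=y+h-1
for u in (x-.5,x+w-.5): print(onz("wrist",u,low-w/2,.108,c))
print("near edge",onz("wrist",x+w/2-.5,low+.5,.108,c), "=> centre y +0.017", "base edge",onz("wrist",x+w/2,y-.5,.058,c))
# block side edges at holes' height
g=cv2.cvtColor(a,cv2.COLOR_BGR2HSV)
for row in(60,90,140):
    s=np.where(g[row,200:310,1]>70)[0]+200;print(row,s.min(),s.max(),onz("wrist",s.min()-.5,row,.058,c),onz("wrist",s.max()+.5,row,.058,c))
E
```

```text
238 166 12 17
{0: 0, 4: 0, 8: 0, 12: 2, 16: 4, 20: 3, 24: 2, 28: 0, 32: 0, 36: 0, 40: 0, 44: 0, 48: 0, 52: 0, 56: 0, 60: 0, 64: 0}
[ 0.5262 -0.2684  0.108 ]
[ 0.5372 -0.2694  0.108 ]
near edge [ 0.5311 -0.275   0.108 ] => centre y +0.017 base edge [ 0.5306 -0.2675  0.058 ]
60 221 286 [ 0.5175 -0.1607  0.058 ] [ 0.5825 -0.1663  0.058 ]
90 221 285 [ 0.5142 -0.1884  0.058 ] [ 0.5799 -0.1941  0.058 ]
140 222 283 [ 0.5094 -0.2382  0.058 ] [ 0.575  -0.2439  0.058 ]
```

```bash
python3 - <<'E'
from h import *
import pickle
np.set_printoptions(precision=4,suppress=True)
c=pickle.load(open("c1.pkl","rb"));a=cv2.imread("pics/w1.png")
g=cv2.cvtColor(a,cv2.COLOR_BGR2GRAY)[155:216,226:282]
t,m=cv2.threshold(g,0,255,cv2.THRESH_BINARY_INV|cv2.THRESH_OTSU)
n,l,st,ce=cv2.connectedComponentsWithStats(m);i=1+np.argmax(st[1:,4]);x,y,w,h,_=st[i]+np.array([226,155,0,0,0]);print(t,x,y,w,h)
low=y+h-1
for u in (x-.5,x+w-.5): print(onz("wrist",u,low-w/2,.108,c))
print("far edge",onz("wrist",x+w/2-.5,low+.5,.108,c),"base edge",onz("wrist",x+w/2,y-.5,.058,c))
E
```

```text
90.0 234 165 37 44
[ 0.5212 -0.2808  0.108 ]
[ 0.5555 -0.2838  0.108 ]
far edge [ 0.5367 -0.3008  0.108 ] base edge [ 0.5399 -0.2672  0.058 ]
```

arm_command(deltas=[0, 0, 0, -0.0015, 0.0045, -0.04, 91, 0, 0, 0, -0.0015, 0.0045, -0.08, 91, 0, 0, 0, -0.0015, 0.0045, -0.11, 91, 0, 0, 0, -0.0015, 0.0045, -0.13, 91, 0, 0, 0, -0.0015, 0.0045, -0.143, 91, 0, 0, 0, -0.0015, 0.0045, -0.143, 91, 0, 0, 0, -0.0015, 0.0045, -0.143, 91, 0, 0, 0, -0.0015, 0.0045, -0.143, 91])

```text
clock: 2.45
position: [0.5405, -0.2828, 0.0842]
ee_rot: [2.311, 2.125, 0.001]
force: [0.2, 0.5, 0.2]
width: 0.994
gripper_force: 0.0
```

arm_command(deltas=[0, 0, 0, 0, 0, 0, 40, 0, 0, 0, 0, 0, 0, 30, 0, 0, 0, 0, 0, 0, 20, 0, 0, 0, 0, 0, 0, 20, 0, 0, 0, 0, 0, 0, 20, 0, 0, 0, 0, 0, 0, 20, 0, 0, 0, 0, 0, 0, 20, 0, 0, 0, 0, 0, 0, 20, 0, 0, 0, 0, 0, 0, 20, 0, 0, 0, 0, 0, 0, 20], force=45)

```text
clock: 3.45
position: [0.5396, -0.2823, 0.0827]
ee_rot: [-2.312, -2.127, 0.0]
force: [0.5, -0.6, -0.0]
width: 0.363
gripper_force: 45.0
```

arm_command(deltas=[0, 0, 0, 0, 0, 0.03, 20, 0, 0, 0, 0, 0, 0.07, 20, 0, 0, 0, 0, 0, 0.11, 20, 0, 0, 0, 0, 0, 0.15, 20, 0, 0, 0, 0, 0.03, 0.18, 20, 0, 0, 0, 0, 0.07, 0.18, 20, 0, 0, 0, 0, 0.11, 0.18, 20, 0, 0, 0, 0, 0.15, 0.18, 20, 0, 0, 0, 0, 0.19, 0.18, 20, 0, 0, 0, 0, 0.23, 0.18, 20, 0, 0, 0, 0, 0.27, 0.18, 20, 0, 0, 0, -0.001, 0.31, 0.18, 20, 0, 0, 0, -0.002, 0.35, 0.18, 20, 0, 0, 0, -0.002, 0.39, 0.18, 20, 0, 0, 0, -0.002, 0.424, 0.18, 20, 0, 0, 0, -0.002, 0.424, 0.18, 20, 0, 0, 0, -0.002, 0.424, 0.18, 20, 0, 0, 0, -0.002, 0.424, 0.18, 20])

```text
clock: 5.25
position: [0.5378, 0.1403, 0.2625]
ee_rot: [2.313, 2.125, -0.001]
force: [-0.0, 0.2, -1.1]
width: 0.364
gripper_force: 45.0
```

```bash
python3 - <<'E'
from h import *
np.set_printoptions(precision=4,suppress=True)
s=sensors.observe();print(s["clock"],s["position"],s["force"],s["width"])
c=optics.calibration("wrist");a=optics.get_image("wrist");b=optics.get_image("scene");cv2.imwrite("pics/w2.png",np.hstack([a,b])[:, :800]);cv2.imwrite("pics/w2a.png",a);cv2.imwrite("pics/s2.png",b)
print("hole expected",proj("wrist",(.5375,.2,.137),c))
import pickle;pickle.dump(c,open("c2.pkl","wb"))
print("tip scene", proj("scene",s["position"]+[0,0,-.077]),proj("scene",s["position"]))
E
```

```text
5.25 [0.5378 0.1403 0.2625] [-0.0054  0.2364 -1.0607] 0.3642244651850049
hole expected [248.3571 130.3761]
tip scene [331.8496 178.3515] [337.2365 137.7029]
```

View pics/w2a.png

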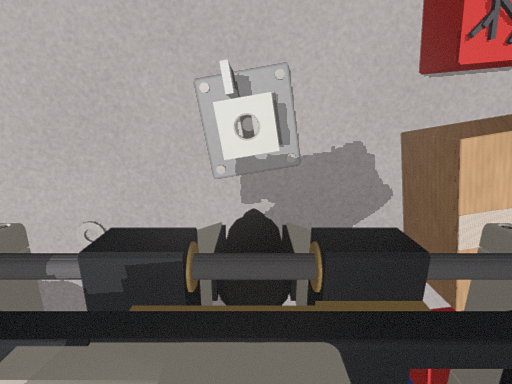

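View pics/s2.png

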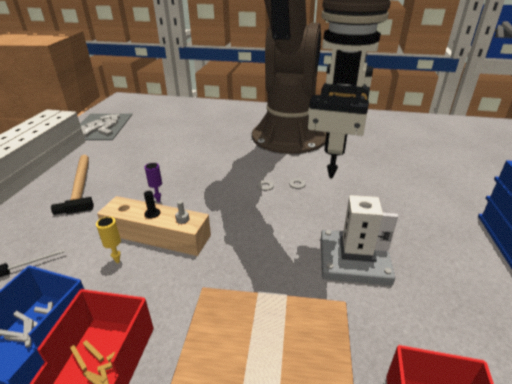

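The foot hangs straight, tip at scene (332,178). The hole shows at wrist (247,126).

```bash
python3 - <<'E'
from h import *
import pickle
np.set_printoptions(precision=4,suppress=True)
c=pickle.load(open("c2.pkl","rb"));a=cv2.imread("pics/w2a.png")
g=cv2.cvtColor(a,cv2.COLOR_BGR2GRAY)
face=(g[90:165,205:285]>190).astype(np.uint8)
face=cv2.morphologyEx(face,cv2.MORPH_OPEN,np.ones((5,5)))
ct=max(cv2.findContours(face,cv2.RETR_EXTERNAL,2)[0],key=cv2.contourArea)
r=cv2.minAreaRect(ct);print(r);u,v=r[0][0]+205,r[0][1]+90
print("face centre",u,v,onz("wrist",u,v,.137,c))
h=g[110:142,231:263];fi=face[20:52,26:58]
cts,_=cv2.findContours(1-fi,cv2.RETR_EXTERNAL,2);k=max(cts,key=cv2.contourArea);(x,y),R=cv2.minEnclosingCircle(k);print("hole",x+231,y+110,R,onz("wrist",x+231,y+110,.137,c))
# tip in both views
s=sensors.observe();print(s["position"])
b=cv2.cvtColor(cv2.imread("pics/s2.png"),cv2.COLOR_BGR2GRAY)[150:185,318:346]
ys,xs=np.where(b<60)
for q in range(8,32,2):
    z=xs[ys==q]
    if len(z):print(q+150,z.min()+318,z.max()+318)
E
```

```text
((41.121620178222656, 35.72972869873047), (59.67683029174805, 58.85483932495117), 80.53767395019531)
face centre 246.12162017822266 125.72972869873047 [0.5359 0.2043 0.137 ]
hole 246.38341999053955 126.32642555236816 13.117532730102539 [0.536  0.2037 0.137 ]
[0.5378 0.14   0.2626]
158 331 335
160 331 335
162 331 334
164 330 334
166 328 336
168 328 336
170 328 335
172 329 334
174 329 333
176 330 332
```

arm_command(deltas=[0, 0, 0, -0.001, 0.03, 0, 20, 0, 0, 0, -0.0013, 0.055, 0, 20, 0, 0, 0, -0.0013, 0.0655, -0.015, 20, 0, 0, 0, -0.0013, 0.0655, -0.035, 20, 0, 0, 0, -0.0013, 0.0655, -0.035, 20, 0, 0, 0, -0.0013, 0.0655, -0.035, 20, 0, 0, 0, -0.0013, 0.0655, -0.035, 20, 0, 0, 0, -0.0013, 0.0655, -0.035, 20])

```text
clock: 6.15
position: [0.5369, 0.2068, 0.2285]
ee_rot: [2.313, 2.125, 0.002]
force: [-0.1, -0.3, 0.7]
width: 0.364
gripper_force: 45.0
```

```bash
python3 - <<'E'
from h import *
np.set_printoptions(precision=4,suppress=True)
for i in range(2):s=sensors.observe();print(s["clock"],s["position"],s["force"],cv2.Rodrigues(s["ee_rot"])[0][:,2])
a=optics.get_image("scene");b=optics.get_image("wrist")
cv2.imwrite("pics/3.png",np.hstack([cv2.resize(a[140:285,305:415],None,fx=4,fy=4,interpolation=2)[:384],cv2.resize(b[150:270,200:310],None,fx=3,fy=3)[:384] if 0 else cv2.resize(b[142:270,200:310],(330,384))]))
E
```

```text
6.15 [0.5369 0.2068 0.2285] [-0.0875 -0.3149  0.6723] [ 0.0013  0.0003 -1.    ]
6.15 [0.5369 0.2068 0.2285] [-0.0875 -0.3149  0.6723] [ 0.0013  0.0003 -1.    ]
```

View pics/3.png

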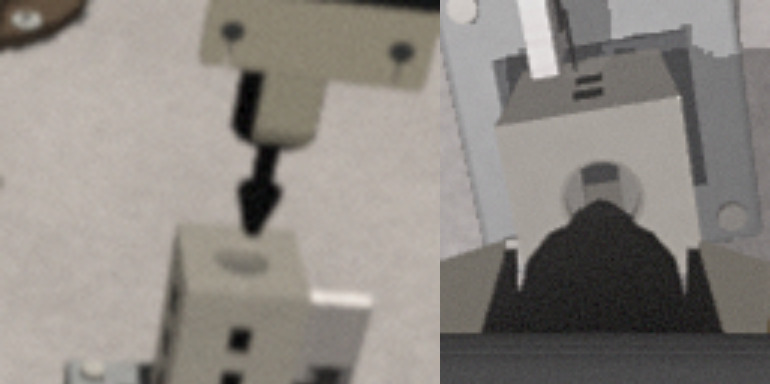

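arm_command(deltas=[0, 0, 0, 0, -0.002, 0, 20, 0, 0, 0, 0, -0.002, -0.01, 20, 0, 0, 0, 0, -0.002, -0.017, 20, 0, 0, 0, 0, -0.002, -0.024, 20, 0, 0, 0, 0, -0.002, -0.03, 20, 0, 0, 0, 0, -0.002, -0.03, 20, 0, 0, 0, 0, -0.002, -0.03, 20])

```text
clock: 6.95
position: [0.5363, 0.2052, 0.1976]
ee_rot: [-2.312, -2.127, 0.0]
force: [0.0, 0.0, 0.2]
width: 0.366
gripper_force: 45.0
```

arm_command(deltas=[0, 0, 0, 0, 0, -0.003, 20, 0, 0, 0, 0, 0, -0.003, 20, 0, 0, 0, 0, 0, -0.003, 20])

```text
clock: 7.25
position: [0.5364, 0.2052, 0.1949]
ee_rot: [2.312, 2.127, 0.0]
force: [1.1, -0.6, -0.5]
width: 0.359
gripper_force: 45.0
```

arm_command(deltas=[0, 0, 0, 0, 0, -0.002, 20, 0, 0, 0, 0, 0, -0.003, 20, 0, 0, 0, 0, 0, -0.003, 20])

```text
clock: 7.55
position: [0.5367, 0.2052, 0.1919]
ee_rot: [2.312, 2.127, 0.001]
force: [1.0, 0.4, 1.1]
width: 0.364
gripper_force: 45.0
```

arm_command(deltas=[0, 0, 0, 0, 0, -0.002, 20, 0, 0, 0, 0, 0, -0.003, 20, 0, 0, 0, 0, 0, -0.003, 20])

```text
clock: 7.85
position: [0.5364, 0.2053, 0.189]
ee_rot: [2.312, 2.127, 0.001]
force: [0.1, -0.1, 4.5]
width: 0.363
gripper_force: 45.0
```

arm_command(deltas=[0, 0, 0, 0, 0, -0.001, 20, 0, 0, 0, 0, 0, -0.001, 20, 0, 0, 0, 0, 0, -0.001, 20])

```text
clock: 8.15
position: [0.5364, 0.2053, 0.1879]
ee_rot: [2.312, 2.127, 0.001]
force: [-0.4, 0.0, 5.4]
width: 0.362
gripper_force: 45.0
```

arm_command(deltas=[0, 0, 0, 0, 0, -0.001, 20, 0, 0, 0, 0, 0, -0.001, 20, 0, 0, 0, 0, 0, -0.001, 20])

```text
clock: 8.45
position: [0.5364, 0.2053, 0.1869]
ee_rot: [2.312, 2.127, 0.001]
force: [0.1, 1.0, 4.5]
width: 0.366
gripper_force: 45.0
```

arm_command(deltas=[0, 0, 0, 0, 0, -0.001, 20, 0, 0, 0, 0, 0, -0.002, 20, 0, 0, 0, 0, 0, -0.002, 20, 0, 0, 0, 0, 0, -0.002, 20])

```text
clock: 8.85
position: [0.5364, 0.2053, 0.1849]
ee_rot: [2.312, 2.127, 0.001]
force: [0.1, 0.2, 6.4]
width: 0.361
gripper_force: 45.0
```

arm_command(deltas=[0, 0, 0, 0, 0, -0.001, 20, 0, 0, 0, 0, 0, -0.002, 20, 0, 0, 0, 0, 0, -0.002, 20, 0, 0, 0, 0, 0, -0.002, 20])

```text
clock: 9.25
position: [0.5364, 0.2053, 0.183]
ee_rot: [2.312, 2.127, 0.001]
force: [0.4, 0.8, 6.0]
width: 0.367
gripper_force: 45.0
```

arm_command(deltas=[0, 0, 0, 0, 0, -0.001, 20, 0, 0, 0, 0, 0, -0.002, 20, 0, 0, 0, 0, 0, -0.003, 20, 0, 0, 0, 0, 0, -0.003, 20])

```text
clock: 9.65
position: [0.5365, 0.2053, 0.18]
ee_rot: [2.312, 2.127, 0.001]
force: [0.4, 0.5, 6.0]
width: 0.361
gripper_force: 45.0
```

arm_command(deltas=[0, 0, 0, 0, 0, -0.001, 20, 0, 0, 0, 0, 0, -0.002, 20, 0, 0, 0, 0, 0, -0.002, 20, 0, 0, 0, 0, 0, -0.002, 20])

```text
clock: 10.05
position: [0.5365, 0.2053, 0.1781]
ee_rot: [2.312, 2.127, 0.001]
force: [0.5, -0.3, 6.4]
width: 0.362
gripper_force: 45.0
```

arm_command(deltas=[0, 0, 0, 0, 0, -0.001, 20, 0, 0, 0, 0, 0, -0.002, 20, 0, 0, 0, 0, 0, -0.003, 20, 0, 0, 0, 0, 0, -0.003, 20])

```text
clock: 10.45
position: [0.5362, 0.2052, 0.1746]
ee_rot: [-2.312, -2.127, 0.0]
force: [0.6, 1.4, 3.2]
width: 0.359
gripper_force: 45.0
```

arm_command(deltas=[0, 0, 0, 0, 0, -0.001, 20, 0, 0, 0, 0, 0, -0.002, 20, 0, 0, 0, 0, 0, -0.002, 20, 0, 0, 0, 0, 0, -0.002, 20])

```text
clock: 10.85
position: [0.536, 0.2049, 0.1723]
ee_rot: [-2.312, -2.127, 0.001]
force: [1.5, 0.3, -0.7]
width: 0.366
gripper_force: 45.0
```

arm_command(deltas=[0, 0, 0, 0, 0, -0.002, 20, 0, 0, 0, 0, 0, -0.004, 20, 0, 0, 0, 0, 0, -0.006, 20, 0, 0, 0, 0, 0, -0.006, 20, 0, 0, 0, 0, 0, -0.006, 20])

```text
clock: 11.35
position: [0.5361, 0.205, 0.1666]
ee_rot: [-2.312, -2.127, 0.001]
force: [-0.2, -0.0, -0.5]
width: 0.362
gripper_force: 45.0
```

arm_command(deltas=[0, 0, 0, 0, 0, -0.001, 20, 0, 0, 0, 0, 0, -0.002, 20, 0, 0, 0, 0, 0, -0.002, 20, 0, 0, 0, 0, 0, -0.002, 20])

```text
clock: 11.75
position: [0.5363, 0.2051, 0.1647]
ee_rot: [2.312, 2.127, -0.0]
force: [0.1, -0.6, 0.1]
width: 0.365
gripper_force: 45.0
```

arm_command(deltas=[0, 0, 0, 0, 0, -0.001, 20, 0, 0, 0, 0, 0, -0.002, 20, 0, 0, 0, 0, 0, -0.002, 20, 0, 0, 0, 0, 0, -0.002, 20])

```text
clock: 12.15
position: [0.5363, 0.2051, 0.1627]
ee_rot: [2.312, 2.127, -0.0]
force: [-1.0, -0.2, -1.2]
width: 0.364
gripper_force: 45.0
```

arm_command(deltas=[0, 0, 0, 0, 0, -0.001, 20, 0, 0, 0, 0, 0, -0.002, 20, 0, 0, 0, 0, 0, -0.002, 20, 0, 0, 0, 0, 0, -0.002, 20])

```text
clock: 12.55
position: [0.5364, 0.2052, 0.1609]
ee_rot: [2.312, 2.127, 0.0]
force: [-0.8, -0.4, 2.8]
width: 0.364
gripper_force: 45.0
```

arm_command(deltas=[0, 0, 0, 0, 0, -0.001, 20, 0, 0, 0, 0, 0, -0.002, 20, 0, 0, 0, 0, 0, -0.002, 20, 0, 0, 0, 0, 0, -0.002, 20])

```text
clock: 12.95
position: [0.5364, 0.2052, 0.1594]
ee_rot: [2.312, 2.127, 0.001]
force: [-2.9, -1.3, 9.1]
width: 0.365
gripper_force: 45.0
```

arm_command(deltas=[0, 0, 0, 0, 0, -0.0005, 20, 0, 0, 0, 0, 0, -0.001, 20, 0, 0, 0, 0, 0, -0.001, 20, 0, 0, 0, 0, 0, -0.001, 20])

```text
clock: 13.35
position: [0.5364, 0.2052, 0.1586]
ee_rot: [2.312, 2.126, 0.001]
force: [-2.9, -1.9, 11.3]
width: 0.363
gripper_force: 45.0
```

arm_command(deltas=[0, 0, 0, 0, 0, -0.0006, 20, 0, 0, 0, 0, 0, -0.0012, 20, 0, 0, 0, 0, 0, -0.0012, 20, 0, 0, 0, 0, 0, -0.0012, 20])

```text
clock: 13.75
position: [0.5364, 0.2052, 0.1578]
ee_rot: [2.311, 2.126, 0.001]
force: [-4.7, -2.9, 15.9]
width: 0.364
gripper_force: 45.0
```

arm_command(deltas=[0, 0, 0, 0, 0, 0.001, 20, 0, 0, 0, 0, 0, 0.002, 20, 0, 0, 0, 0, 0, 0.003, 20, 0, 0, 0, 0, 0, 0.004, 20, 0, 0, 0, 0, 0, 0.005, 20, 0, 0, 0, 0, 0, 0.006, 20, 0, 0, 0, 0, 0, 0.006, 20, 0, 0, 0, 0, 0, 0.006, 20])

```text
clock: 14.55
position: [0.5362, 0.2051, 0.1623]
ee_rot: [-2.312, -2.127, 0.001]
force: [1.1, 0.3, -0.8]
width: 0.365
gripper_force: 45.0
```

arm_command(deltas=[0, 0, 0, 0, 0, 0.001, 20, 0, 0, 0, 0, 0, 0.002, 20, 0, 0, 0, 0, 0, 0.002, 20, 0, 0, 0, 0, 0, 0.002, 20])

```text
clock: 14.95
position: [0.5363, 0.2051, 0.1646]
ee_rot: [2.312, 2.127, 0.0]
force: [0.0, -0.0, -0.4]
width: 0.361
gripper_force: 45.0
```

arm_command(deltas=[0, 0, 0, 0, 0, 0.001, 20, 0, 0, 0, 0, 0, 0.002, 20, 0, 0, 0, 0, 0, 0.002, 20, 0, 0, 0, 0, 0, 0.002, 20])

```text
clock: 15.35
position: [0.5363, 0.2051, 0.1666]
ee_rot: [2.312, 2.127, 0.0]
force: [-0.1, -0.1, 0.2]
width: 0.365
gripper_force: 45.0
```

arm_command(deltas=[0, 0, 0, 0, 0, 0.001, 20, 0, 0, 0, 0, 0, 0.002, 20, 0, 0, 0, 0, 0, 0.002, 20, 0, 0, 0, 0, 0, 0.002, 20])

```text
clock: 15.75
position: [0.5363, 0.2052, 0.1686]
ee_rot: [2.312, 2.127, 0.0]
force: [-0.0, 0.8, -0.3]
width: 0.363
gripper_force: 45.0
```

arm_command(deltas=[0, 0, 0, 0, 0, 0.001, 20, 0, 0, 0, 0, 0, 0.0015, 20, 0, 0, 0, 0, 0, 0.0015, 20, 0, 0, 0, 0, 0, 0.0015, 20])

```text
clock: 16.15
position: [0.5363, 0.2051, 0.1701]
ee_rot: [2.312, 2.127, 0.0]
force: [0.5, -0.3, -0.9]
width: 0.365
gripper_force: 45.0
```

arm_command(deltas=[0, 0, 0, 0, 0, 0.001, 20, 0, 0, 0, 0, 0, 0.0015, 20, 0, 0, 0, 0, 0, 0.0015, 20, 0, 0, 0, 0, 0, 0.0015, 20])

```text
clock: 16.55
position: [0.5363, 0.2051, 0.1716]
ee_rot: [2.312, 2.127, 0.0]
force: [0.4, -0.8, -0.5]
width: 0.371
gripper_force: 45.0
```

arm_command(deltas=[0, 0, 0, 0, 0, 0.001, 20, 0, 0, 0, 0, 0, 0.0015, 20, 0, 0, 0, 0, 0, 0.0015, 20, 0, 0, 0, 0, 0, 0.0015, 20])

```text
clock: 16.95
position: [0.5363, 0.2051, 0.1729]
ee_rot: [-2.312, -2.127, 0.0]
force: [-0.5, -0.4, -1.7]
width: 0.365
gripper_force: 45.0
```

arm_command(deltas=[0, 0, 0, 0, 0, 0.0005, 20, 0, 0, 0, 0, 0, 0.001, 20, 0, 0, 0, 0, 0, 0.001, 20, 0, 0, 0, 0, 0, 0.001, 20])

```text
clock: 17.35
position: [0.5362, 0.205, 0.1738]
ee_rot: [-2.312, -2.127, 0.001]
force: [0.8, 0.6, -5.6]
width: 0.361
gripper_force: 45.0
```

arm_command(deltas=[0, 0, 0, 0, 0, 0.0005, 20, 0, 0, 0, 0, 0, 0.001, 20, 0, 0, 0, 0, 0, 0.001, 20, 0, 0, 0, 0, 0, 0.001, 20])

```text
clock: 17.75
position: [0.5362, 0.2051, 0.1748]
ee_rot: [-2.312, -2.127, 0.0]
force: [0.5, -0.3, -9.8]
width: 0.361
gripper_force: 45.0
```

arm_command(deltas=[0, 0, 0, 0, 0, 0.0003, 20, 0, 0, 0, 0, 0, 0.0003, 20, 0, 0, 0, 0, 0, 0.0003, 20])

```text
clock: 18.05
position: [0.5362, 0.205, 0.1752]
ee_rot: [-2.312, -2.127, 0.001]
force: [1.2, 1.1, -10.4]
width: 0.363
gripper_force: 45.0
```

arm_command(deltas=[0, 0, 0, 0, 0, 0, 20, 0, 0, 0, 0, 0, 0, 20])

```text
clock: 18.25
position: [0.5362, 0.2051, 0.1752]
ee_rot: [-2.312, -2.127, 0.0]
force: [0.6, 0.8, -11.9]
width: 0.363
gripper_force: 45.0
```

arm_command(deltas=[0, 0, 0, 0, 0, 0, 20, 0, 0, 0, 0, 0, 0, 20])

```text
clock: 18.45
position: [0.5362, 0.205, 0.1752]
ee_rot: [-2.312, -2.127, 0.0]
force: [1.2, 0.7, -10.8]
width: 0.363
gripper_force: 45.0
```

arm_command(deltas=[0, 0, 0, 0, 0, 0, 20, 0, 0, 0, 0, 0, 0, 20])

```text
clock: 18.65
position: [0.5362, 0.2051, 0.1753]
ee_rot: [-2.312, -2.127, 0.0]
force: [1.4, -0.2, -11.7]
width: 0.36
gripper_force: 45.0
```

arm_command(deltas=[0, 0, 0, 0, 0, 0, 20, 0, 0, 0, 0, 0, 0, 20, 0, 0, 0, 0, 0, 0, 20, 0, 0, 0, 0, 0, 0, 20, 0, 0, 0, 0, 0, 0, 20, 0, 0, 0, 0, 0, 0, 20, 0, 0, 0, 0, 0, 0, 20, 0, 0, 0, 0, 0, 0, 20, 0, 0, 0, 0, 0, 0, 20, 0, 0, 0, 0, 0, 0, 20])

```text
clock: 19.65
position: [0.5362, 0.2051, 0.1753]
ee_rot: [2.312, 2.127, -0.0]
force: [0.3, 0.5, -11.6]
width: 0.363
gripper_force: 45.0
```

arm_command(deltas=[0, 0, 0, 0, 0, -0.001, 20, 0, 0, 0, 0, 0, -0.002, 20, 0, 0, 0, 0, 0, -0.003, 20, 0, 0, 0, 0, 0, -0.005, 20, 0, 0, 0, 0, 0, -0.007, 20, 0, 0, 0, 0, 0, -0.009, 20, 0, 0, 0, 0, 0, -0.011, 20, 0, 0, 0, 0, 0, -0.013, 20, 0, 0, 0, 0, 0, -0.013, 20, 0, 0, 0, 0, 0, -0.013, 20])

```text
clock: 20.65
position: [0.5363, 0.2051, 0.1623]
ee_rot: [-2.312, -2.127, 0.0]
force: [0.9, 0.7, -0.2]
width: 0.365
gripper_force: 45.0
```

arm_command(deltas=[0, 0, 0, 0, 0, -0.0005, 20, 0, 0, 0, 0, 0, -0.001, 20, 0, 0, 0, 0, 0, -0.001, 20, 0, 0, 0, 0, 0, -0.001, 20])

```text
clock: 21.05
position: [0.5364, 0.2052, 0.1615]
ee_rot: [2.312, 2.127, 0.0]
force: [0.5, 1.0, 0.7]
width: 0.357
gripper_force: 45.0
```

Resting contact is just reached; a hair more, then release gently.

arm_command(deltas=[0, 0, 0, 0, 0, -0.0003, 20, 0, 0, 0, 0, 0, -0.0003, 20, 0, 0, 0, 0, 0, -0.0003, 20])

```text
clock: 21.35
position: [0.5364, 0.2052, 0.1612]
ee_rot: [2.312, 2.127, 0.0]
force: [-0.1, -0.2, 1.3]
width: 0.362
gripper_force: 45.0
```

arm_command(deltas=[0, 0, 0, 0, 0, 0, 36, 0, 0, 0, 0, 0, 0, 40, 0, 0, 0, 0, 0, 0, 50, 0, 0, 0, 0, 0, 0, 65, 0, 0, 0, 0, 0, 0, 75, 0, 0, 0, 0, 0, 0, 75, 0, 0, 0, 0, 0, 0, 75, 0, 0, 0, 0, 0, 0, 75])

```text
clock: 22.15
position: [0.5363, 0.2051, 0.161]
ee_rot: [2.312, 2.127, -0.0]
force: [0.8, 0.0, -0.5]
width: 0.815
gripper_force: 0.0
```

arm_command(deltas=[0, 0, 0, 0, 0, 0.01, 75, 0, 0, 0, 0, 0, 0.03, 75, 0, 0, 0, 0, 0, 0.06, 75, 0, 0, 0, 0, 0, 0.1, 75, 0, 0, 0, 0, -0.04, 0.12, 75, 0, 0, 0, 0, -0.07, 0.12, 75, 0, 0, 0, 0, -0.07, 0.12, 75, 0, 0, 0, 0, -0.07, 0.12, 75])

```text
clock: 22.95
position: [0.5364, 0.1345, 0.2818]
ee_rot: [2.314, 2.125, 0.001]
force: [-0.3, 1.1, -0.1]
width: 0.814
gripper_force: 0.0
```

```bash
python3 - <<'E'
from h import *
a=optics.get_image("scene");b=optics.get_image("wrist")
cv2.imwrite("pics/4.png",np.hstack([cv2.resize(a[170:285,310:410],(334,384)),cv2.resize(b[:256,130:410],(420,384))]))
print(proj("scene",(.536,.204,.187)),sensors.observe()["position"],sensors.observe()["force"])
E
```

```text
[370.23075298 181.04536251] [0.53605533 0.13614615 0.28128785] [0.31519546 0.80928919 0.130366  ]
```

View pics/4.png

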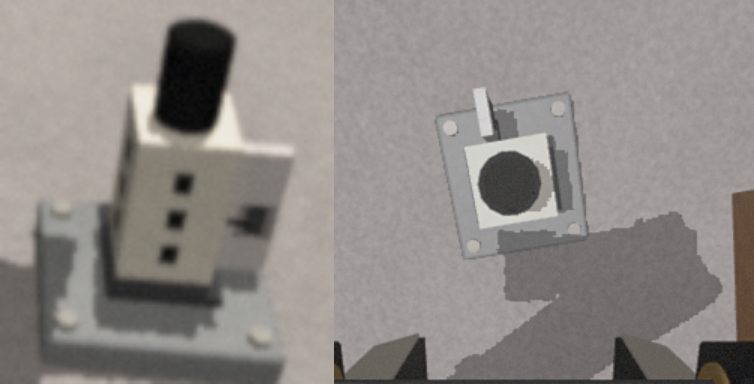

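The picture shows the head seated flat and upright on the upright's end face, with the gripper clear of it.

```bash
python3 -c "
from cell import arm
print(arm.sign_off())"
```

```text
the job is handed in; nothing more can be done
None
```

The foot snapped home with a measured push of about 16 N, held a pull of roughly 10.5 N for about 1.5 s, was lowered back onto the upright and released, and the job was handed in at about 23 s.

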